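# Cap a canister snug in its cradle

### The job

Set the white canister down upright in the steel cradle on the bench (its cross handle is there for carrying) and let go of it. Then take it by its loose red screw cap and screw the cap down clockwise until it is snug, stopping soon after the resistance has clearly risen so that the liner is not crushed. Let go at the end with the canister resting in the cradle; do not tip it on the way, and leave the other stock where it stands.

Things in the scene. Friction and masses are not known exactly. Their poses are not given: they have to be found in the camera images.
- jug_centre (a point): Centre of the white canister's box-shaped body, 45 mm above its underside. Body 150 mm long (x), 85 wide (y), 90 high, flat top; 0.28 to 0.52 kg, upright and loose on the bench. +x points from the cap end to the handle end, z up. Its weight is centred near the body's middle, 40 mm off the handle, so a light pinch lets the cap end sag.
- handle (a point): Middle of the canister's handle: a straight white bar along the canister's y, 16 mm thick in x, 20 mm high, 54 mm clear between its end posts, 22 mm free room under it. It lies 40 mm from the body's centre towards +x, 122 mm above the canister's underside. Pinch it from above, closing along the canister's x.
- cap_centre (a point): Centre of the red ribbed screw cap: an upright cylinder 50 mm across, 34 mm high. It lies 42 mm from the body's centre towards -x, 119 mm above the underside when home and 1.5 mm more per rad backed off; its lower edge is 12 mm above the canister's flat top. Its frame turns with the cap. Clockwise from above tightens. Grip it across at any yaw; let go, turn back and regrip as needed.
- thread (a joint): Turn of the cap on the thread, in rad: negative while backed off (starts between -1.9 and -1.0), grows when the cap is turned clockwise from above, 0 where the cap's liner meets the rim. Turns freely (about 0.06 N m) and stays where it is left.
- liner (a joint): Further clockwise turn of the cap once thread is at 0, squeezing the springy liner, in rad. Turning takes 0.25 N m plus 1.2 N m per rad (0.5 N m at 0.2 rad, 0.73 at 0.4); while you pause, holding, the felt torque eases to about 1.1 N m per rad (0.3 at 0.3). Snug is 0.05 to 0.7 rad, ideally 0.3; beyond 0.7 the liner is crushed. On letting go it eases back to about 0.2 rad if it was beyond.
- cradle_floor (a point): Centre of the inner floor, 5 mm above the bench, of the fixed steel cradle: a shallow open tray, inside 164 mm (x) by 99 mm (y), walls 27 mm above the floor and 6 mm thick, with bolted tabs on its long sides. z up. The canister stands in it lengthwise, either way round, with 7 mm room on each side, so it turns about 0.1 rad before the walls hold it.
- amber_bottle_mid (a point): Bystander: brown bottle, 68 mm across, 180 mm high; point half-way up.
- white_bottle_mid (a point): Bystander: white round bottle with a red cap, 74 mm across, 170 mm high; point half-way up.
- jar_mid (a point): Bystander: squat jar, 60 mm across, 65 mm high; point half-way up.
- carton_mid (a point): Bystander: small carton 70 x 120 x 50 mm; point at its centre.
- bowl_mid (a point): Bystander: small steel bowl, 72 mm across, 35 mm high; point half-way up.
- tape_mid (a point): Bystander: roll of clear tape lying flat, 90 mm across, 30 mm high; point at its centre.
Mind the look-alikes: they are no part of the job. Leave any brown look-alike of the part that bears cradle_floor alone. Leave any green look-alike of the part that bears jug_centre alone.

How it is judged (in metres and radians):
On the way, in this order (a step that is already met when the one before it is completed fails the run):
1. the canister stands in the cradle, let go by the fingers, its cap still loose (x of jug_centre in the frame of cradle_floor between -0.014 and 0.014 m and y of jug_centre in the frame of cradle_floor between -0.014 and 0.014 m and z of jug_centre in the frame of cradle_floor below 0.051 m and angle between jug_centre's own z axis and vertical below 0.1 rad and contact force between the fingers and jug below 0.2 N and value of joint thread below -0.4 rad), for 0.2 s.
2. the cap has been screwed down to snug (value of joint thread above -0.06 rad and value of joint liner above 0.05 rad and x of jug_centre in the frame of cradle_floor between -0.014 and 0.014 m and y of jug_centre in the frame of cradle_floor between -0.014 and 0.014 m and z of jug_centre in the frame of cradle_floor below 0.051 m and angle between jug_centre's own z axis and vertical below 0.1 rad), for 0.2 s.
At the end, for the whole second after the job is handed in: The canister stands upright on the cradle's floor between its walls (centre within 14 mm of the cradle's centre each way), the cap is screwed home and its liner squeezed by 0.05 to 0.7 rad, everything released and at rest (all of step 2 and value of joint liner below 0.7 rad and velocity of joint liner between -0.05 and 0.05 rad/s and velocity of joint thread between -0.05 and 0.05 rad/s and linear speed of jug below 0.02 m/s); the robot touches nothing.
It fails at once if the cap is overtightened: liner squeezed beyond 0.7 rad (value of joint liner above 0.7 rad).
It fails at once if the canister is tipped more than about 35 degrees (angle between jug_centre's own z axis and vertical above 0.6 rad).
It fails at once if a bystander is shifted by more than 40 mm or knocked over (distance of any of amber_bottle_mid, white_bottle_mid, jar_mid, carton_mid, bowl_mid, tape_mid from where it was at the start of the episode above 0.04 m).
It also fails if it takes over 72 s, if anything falls off the work surface, if the arm or the gripper's body presses on something with over 40 N, if the wrist force passes 120 N, or if a joint passes its speed limit or range.

### The arm

A 6-joint arm with a two-finger parallel gripper is mounted at the origin on the work surface. World frame = base frame: x ahead of the robot, y to its left, z up, the work surface at z = 0. Lengths are in mm, angles in rad, forces in N, time in s.
With the tool pointing down it reaches from about 350 to 875 mm from the base axis. Payload 4.2 kg.
Tool frame: the origin (TCP) lies midway between the tips of the shut fingers; the grasp point (between the pads) lies 19 mm behind it; z points along the fingers, y is the direction in which the jaws open and shut (so a half turn about z gives the same grasp; the last joint's range is limited). The gripper opens to 85 mm and grips with 20 to 120 N. Pads are 22 mm wide; open, the fingers measure 114 mm over their backs; the gripper's body (76 mm by 85 mm) begins 54 mm behind the grasp point. The pads swing forward as they close: fully open they stand 13 mm farther back than shut.
Start: joints at [-0.858, 0.385, 0.008, 0, -1.194, -0.259], TCP at [274.002, -561.714, 231.312] pointing down, gripper open.
Joint ranges: [-3.14, 3.14], [-1.21, 2.06], [-1.07, 1.41], [-3.16, 2.05], [-2.99, -0.16], [-3.1, 3.1]. Speed limits (rad/s): [2.79, 2.79, 3.14, 3.14, 3.14, 3.14].

### API

Orientations are given as a unit quaternion [x, y, z, w].
In Python, from bench import arm gives the robot as it stands.
- The arm moves only by the tool servo_tool, never from a script. Its argument "rows" is a list of rows, each an object of numbers: "fingers": the finger opening in cm, from 0 to 8.54; "x", "y", "z": the shift along the tool's x, y, z in cm; "turn": the turn about the tool's z in degrees. A call has 1 to 10 rows; each row shifts and turns the commanded pose from where the row before left it, along the tool's axes as they then stand; what a row does not reach is not made up. A row lasts 1/12 s, in which the tool goes at most 41.7 mm and 7.16 degrees, less where a joint would pass 70% of its speed; a pose out of reach is approached as far as the arm can. A call is refused whole if a number of a shift passes 4.17 or a number of a turn 7.16, either way. A call with a gripper value outside its range is refused whole. The fingers move at their own pace and stop on an object; the grip force is fixed at half the most. Time passes only in rows, so rows that do not move let the fingers close. It gives the time, the measured TCP pose, the force and the opening at its end, in the units of the state.
- arm.read_state(): the state, without advancing time (a new reading comes with each control period).
- arm.get_image(name): name is "side" or "top" or "wrist"; returns (picture, depth): 480x640x3 uint8, red, green, blue; 480x640 float32, mm along the optical axis (not along the pixel's ray), 0 where there is no reading.
- arm.camera_model(name): a dict with "fx", "fy", "cx", "cy" (pixels), "k1" (the pictures are not rectified: a ray, as slopes to the right and down, at radius r is drawn at 1 + k1 r^2 times it, then the intrinsics apply), "pose" (4x4, takes a point from camera to world coordinates). Camera axes: x right, y down, z forward; pixel columns grow to the right and rows downward; lengths in mm; the calibration is good to about 2 mm. A picture is of the moment at which its call begins: read the wrist's pose just before it. camera_model takes no time and is no camera call; for the wrist camera it gives the pose at the moment of the call.
- arm.job_done(): hands the job in, once; it reports no verdict.
The state is a dict: "clock": time; "joints": joint angles; "joint_vel": joint speeds; "joint_efforts": joint torques, N m; "position": TCP position; "ee_rot": TCP orientation; "contact_force": force on the tool from outside, world axes, zero at the start; "wrist_torque": the same for the moment, N m; "gripper_width": finger opening in mm.
Only numpy, scipy, OpenCV 4.12 (cv2) and the standard library are available. Lean on these libraries where they do the work, as an engineer would, in place of code of your own. Each camera call takes 0.05 s, during which the arm holds its last target.

## Working session

There is one attempt and no reset: what is moved stays moved. The work goes in short steps, Python scripts to look and compute and a tool call to move; the robot and the scene stay as the last step left them, time stands still between calls to the robot, and variables do not carry over. Pictures are saved under pics/ and viewed, and the job is handed in when it is done.

Besides the shell and the picture viewer there is one more tool, called after "Call:" in YAML: its name, and indented under it one key for each argument. servo_tool: Moves the arm, as the interface text tells. Its arguments: {"type":"object","properties":{"rows":{"type":"array","items":{"type":"object","properties":{"fingers":{"type":"number"},"x":{"type":"number"},"y":{"type":"number"},"z":{"type":"number"},"turn":{"type":"number"}}}}},"required":["rows"]}

```bash
ls; mkdir -p pics
python3 - <<'E'
from bench import arm
import cv2,numpy as np
s=arm.read_state()
print({k:np.round(v,3).tolist() for k,v in s.items()})
for n in ["top","side"]:
    im,d=arm.get_image(n)
    cv2.imwrite(f"pics/{n}0.png",im[:,:,::-1]); np.savez(f"{n}0.npz",im=im,d=d)
    m=arm.camera_model(n); print(n,{k:np.round(v,4).tolist() for k,v in m.items()})
E
```

```text
pics
{'clock': 0.0, 'joints': [-0.858, 0.386, 0.007, -0.001, -1.194, -0.259], 'joint_vel': [0.001, -0.001, 0.001, -0.001, 0.001, 0.0], 'joint_efforts': [-0.0, -39.229, 18.84, 4.186, -0.005, 0.0], 'position': [273.74, -561.207, 230.211], 'ee_rot': [-0.225, 0.974, 0.001, -0.0], 'contact_force': [0.157, 0.188, 0.13], 'wrist_torque': [0.055, 0.039, 0.024], 'gripper_width': 85.387}
top {'fx': 487.0793, 'fy': 487.0793, 'cx': 319.15, 'cy': 249.739, 'k1': -0.0788, 'pose': [[0.0058, -0.9886, 0.1503, 389.4151], [-1.0, -0.0067, -0.0056, 83.1129], [0.0066, -0.1502, -0.9886, 976.9677], [0.0, 0.0, 0.0, 1.0]]}
side {'fx': 539.1566, 'fy': 539.1566, 'cx': 317.49, 'cy': 238.6939, 'k1': -0.1483, 'pose': [[-0.8385, -0.4107, 0.3582, 81.9443], [-0.5448, 0.62, -0.5646, 751.1453], [0.0098, -0.6686, -0.7436, 954.4023], [0.0, 0.0, 0.0, 1.0]]}
```

View pics/top0.png

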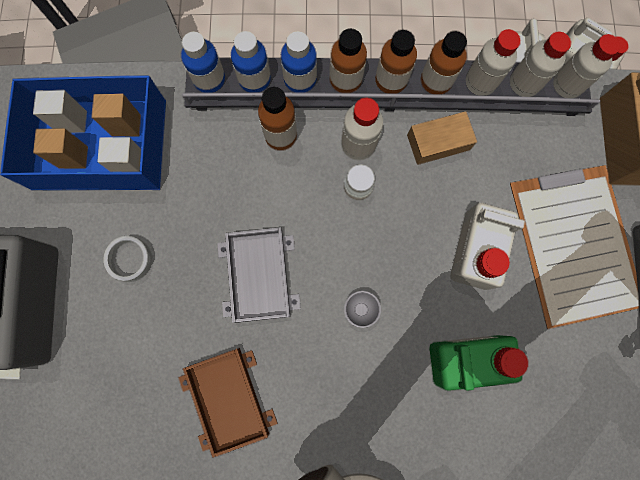

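View pics/side0.png

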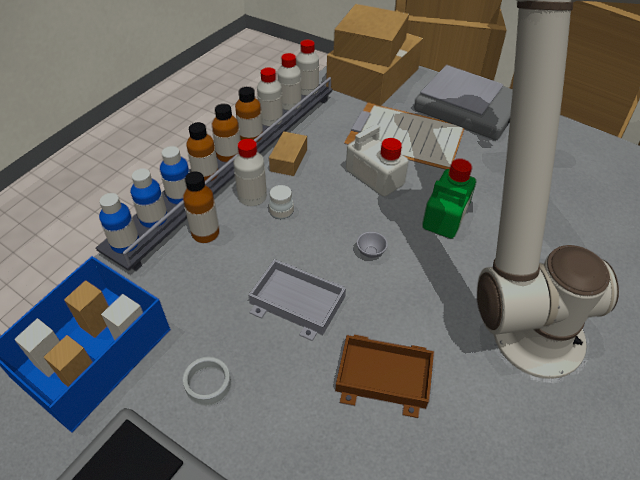

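```bash
cat > h.py <<'E'
import cv2,numpy as np
def cloud(m,d):
    v,u=np.mgrid[0:480,0:640]
    K=np.array([[m['fx'],0,m['cx']],[0,m['fy'],m['cy']],[0,0,1.]])
    p=np.stack([u,v],-1).reshape(-1,1,2).astype(np.float64)
    n=cv2.undistortPoints(p,K,np.array([m['k1'],0,0,0.]))[:,0]
    c=np.c_[n,np.ones(len(n))]*d.reshape(-1,1)
    T=np.array(m['pose']); P=c@T[:3,:3].T+T[:3,3]
    P[d.reshape(-1)==0]=np.nan
    return P.reshape(480,640,3)
def ray(m,u,v,z):
    K=np.array([[m['fx'],0,m['cx']],[0,m['fy'],m['cy']],[0,0,1.]])
    n=cv2.undistortPoints(np.array([[[u,v]]],float),K,np.array([m['k1'],0,0,0.]))[0,0]
    T=np.array(m['pose']); r=T[:3,:3]@np.r_[n,1]; o=T[:3,3]
    return o+r*(z-o[2])/r[2]
def rect(P):
    (c,s,a)=cv2.minAreaRect(P[:,:2].astype(np.float32)); return np.round(c,1),np.round(s,1),round(a,2)
E
python3 - <<'E'
from bench import arm
from h import *
for n in ["top","side"]:
    f=np.load(n+"0.npz"); im=f['im'].astype(int); m=arm.camera_model(n); P=cloud(m,f['d'])
    R,G,B=im[...,0],im[...,1],im[...,2]; X,Y,Z=P[...,0],P[...,1],P[...,2]
    tab=(abs(Z)<6); print(n,"table z",np.nanmedian(Z[tab]))
    # regions
    if n=="top":
        box=np.zeros((480,640),bool); box[200:300,450:528]=1
        cbox=np.zeros((480,640),bool); cbox[215:330,212:303]=1
    else:
        box=np.zeros((480,640),bool); box[120:200,340:415]=1
        cbox=np.zeros((480,640),bool); cbox[255:345,240:350]=1
    red=(R>120)&(G<60)&(B<60)
    k=box&red; print("cap red",k.sum(),"zmax",np.nanpercentile(Z[k],[5,50,95]))
    t=k&(Z>np.nanpercentile(Z[k],95)-5); 
    (c,r)=cv2.minEnclosingCircle(P[t][:,:2].astype(np.float32)); print(" cap top circle",c,r,np.nanmedian(Z[t]))
    b=box&~red&(Z>82)&(Z<97); print("body top",b.sum(),rect(P[b]),np.nanmedian(Z[b]))
    h=box&~red&(Z>125)&(Z<140); print("handle",h.sum(),rect(P[h]),np.median(P[h],0))
    w=cbox&(Z>26)&(Z<40); print("walls",w.sum(),rect(P[w]),np.nanmedian(Z[w]))
    fl=cbox&(Z>2.5)&(Z<9);print("floor",fl.sum(),np.nanmedian(Z[fl]))
E
```

```text
top table z 1.3894238676939494
cap red 588 zmax [137.41816525 140.3612131  142.73016509]
 cap top circle (498.386962890625, -230.51806640625) 24.629240036010742 140.4614889147411
body top 2072 (array([ 538.2, -241.4]), array([ 86. , 149.8]), 74.14) 90.60746274511666
handle 506 (array([ 529.4, -239.2]), array([ 76.6, 115.6]), 74.06) [ 572.45773555 -242.59014932  133.01489772]
walls 965 (array([484.7, 199.7]), array([176.7, 112.3]), 6.44) 33.10901323608766
floor 5416 5.568042076854738
side table z -0.25183899077944716
cap red 188 zmax [135.7298139  138.53842671 141.69000853]
 cap top circle (495.24066162109375, -231.06837463378906) 24.710697174072266 139.0327523073455
body top 841 (array([ 534.4, -237.7]), array([ 86.6, 148.7]), 74.38) 88.48510139300106
handle 227 (array([ 525.1, -239.5]), array([ 76.2, 116.9]), 74.95) [ 565.74058894 -232.35332006  130.78450745]
walls 881 (array([451.4, 199.2]), array([244.3, 124.7]), 2.69) 30.654886834972785
floor 2657 4.668717080979263
```

```bash
cat >> h.py <<'E'
def R_of(q):
    from scipy.spatial.transform import Rotation as Ro
    return Ro.from_quat(q).as_matrix()
def go(s,tgt,yaw_deg=None):
    """print shift in tool axes (cm) to world tgt; turn (deg) so that tool y lies at yaw (mod 180)"""
    R=R_of(s['ee_rot']); d=R.T@(np.array(tgt)-np.array(s['position']))/10
    y=np.degrees(np.arctan2(R[1,1],R[0,1])); out=f"shift cm {np.round(d,2)} tool_y yaw {y:.1f} tilt {np.degrees(np.arccos(-R[2,2])):.2f}"
    if yaw_deg is not None:
        t=(yaw_deg-y+90)%180-90; out+=f" ccw {t:.1f} -> turn {-t:.1f}"
    print(out)
E
python3 - <<'E'
from bench import arm
from h import *
m=arm.camera_model("side"); f=np.load("side0.npz"); P=cloud(m,f['d']); Z=P[...,2]
k=(Z>24)&(Z<42)&(abs(P[...,0]-484)<100)&(abs(P[...,1]-199)<75)
print(rect(P[k]),k.sum())
s=arm.read_state(); go(s,[574.8,-250.5,230],-16)
E
```

```text
(array([481.9, 200.2]), array([178.3, 115.2]), 6.37) 957
shift cm [-40.68  14.74   0.06] tool_y yaw 116.0 tilt 0.12 ccw 48.0 -> turn -48.0
```

Call:
servo_tool:
  rows:
    - {"x":-1.5,"y":0.55,"fingers":5.2}
    - {"x":-3,"y":1.1,"fingers":5.2}
    - {"x":-3,"y":1.1,"fingers":5.2}
    - {"x":-3,"y":1.1,"fingers":5.2}
    - {"x":-3,"y":1.1,"fingers":5.2}
    - {"x":-3,"y":1.1,"fingers":5.2}
    - {"x":-3,"y":1.1,"fingers":5.2}
    - {"x":-3,"y":1.1,"fingers":5.2}
    - {"x":-3,"y":1.1,"fingers":5.2}
    - {"x":-3,"y":1.1,"fingers":5.2}

```text
invalid input at $.rows[0]: expected keys fingers, x, y, z, turn
```

Call:
servo_tool:
  rows:
    - {"x":-3,"y":1.1,"fingers":5.2}
    - {"x":-3,"y":1.1,"fingers":5.2}
    - {"x":-3,"y":1.05,"fingers":5.2}
    - {"x":-2,"y":0.5,"fingers":5.2}
    - {"turn":-6,"fingers":5.2}
    - {"turn":-6,"fingers":5.2}
    - {"turn":-6,"fingers":5.2}
    - {"turn":-6,"fingers":5.2}
    - {"turn":-6,"fingers":5.2}
    - {"turn":-6,"fingers":5.2}

```text
invalid input at $.rows[0]: expected keys fingers, x, y, z, turn
```

Call:
servo_tool:
  rows:
    - {"turn":-6,"fingers":5.2}
    - {"turn":-6,"fingers":5.2}
    - {"fingers":5.2}
    - {"fingers":5.2}
    - {"fingers":5.2}

```text
invalid input at $.rows[0]: expected keys fingers, x, y, z, turn
```

Run:
```python
from bench import arm
from h import *
s=arm.read_state(); print(s['position'],s['joints'],s['gripper_width']); go(s,[574.8,-250.5,230],-16)
m=arm.camera_model("wrist"); print(np.round(m['pose'],3).tolist(),m['fx'])
im,d=arm.get_image("wrist"); cv2.imwrite("pics/w1.png",im[:,:,::-1]); np.savez("w1.npz",im=im,d=d)
im=im.astype(int);P=cloud(m,d);Z=P[...,2]
R,G,B=im[...,0],im[...,1],im[...,2]; red=(R>110)&(G<60)&(B<60)
near=(np.hypot(P[...,0]-536,P[...,1]+240)<110)
for nm,k in (("cap",red&near&(Z>130)),("body",near&~red&(Z>82)&(Z<97)),("bar",near&~red&(Z>125)&(Z<140)&(np.hypot(P[...,0]-575,P[...,1]+250)<50))):
    if k.sum()>10: print(nm,k.sum(),rect(P[k]),np.nanmedian(Z[k]))
```

```text
[ 273.76666882 -561.25178444  230.30886696] [-8.58406184e-01  3.85497398e-01  6.74362394e-03 -4.62146272e-04
 -1.19402260e+00 -2.58638734e-01] 85.03356504685439
shift cm [-40.68  14.74   0.06] tool_y yaw 116.0 tilt 0.12 ccw 48.0 -> turn -48.0
[[-0.438, 0.855, 0.278, 203.273], [0.899, 0.416, 0.138, -595.138], [0.003, 0.311, -0.95, 372.095], [0.0, 0.0, 0.0, 1.0]] 403.0388532012665
```

View pics/w1.png

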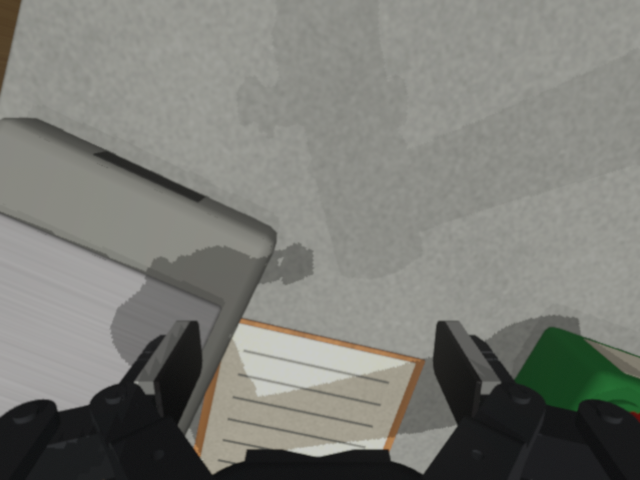

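Call:
servo_tool:
  rows:
    - {"x":-1.5,"y":0.55,"z":0,"turn":0,"fingers":5.2}
    - {"x":-3,"y":1.1,"z":0,"turn":0,"fingers":5.2}
    - {"x":-3,"y":1.1,"z":0,"turn":0,"fingers":5.2}
    - {"x":-3,"y":1.1,"z":0,"turn":0,"fingers":5.2}
    - {"x":-3,"y":1.1,"z":0,"turn":0,"fingers":5.2}
    - {"x":-3,"y":1.1,"z":0,"turn":0,"fingers":5.2}
    - {"x":-3,"y":1.1,"z":0,"turn":0,"fingers":5.2}
    - {"x":-3,"y":1.1,"z":0,"turn":0,"fingers":5.2}
    - {"x":-3,"y":1.1,"z":0,"turn":0,"fingers":5.2}
    - {"x":-3,"y":1.1,"z":0,"turn":0,"fingers":5.2}

```text
clock: 0.98
position: [485.1, -341.4, 231.1]
ee_rot: [-0.225, 0.974, 0.0, -0.0]
contact_force: [-0.9, -1.3, -0.3]
gripper_width: 52.2
```

Call:
servo_tool:
  rows:
    - {"x":-3,"y":1.1,"z":0,"turn":0,"fingers":5.2}
    - {"x":-3,"y":1.1,"z":0,"turn":0,"fingers":5.2}
    - {"x":-3,"y":1.1,"z":0,"turn":0,"fingers":5.2}
    - {"x":-2,"y":0.6,"z":0,"turn":0,"fingers":5.2}
    - {"x":0,"y":0,"z":0,"turn":-6,"fingers":5.2}
    - {"x":0,"y":0,"z":0,"turn":-6,"fingers":5.2}
    - {"x":0,"y":0,"z":0,"turn":-6,"fingers":5.2}
    - {"x":0,"y":0,"z":0,"turn":-6,"fingers":5.2}
    - {"x":0,"y":0,"z":0,"turn":-6,"fingers":5.2}
    - {"x":0,"y":0,"z":0,"turn":-6,"fingers":5.2}

```text
clock: 1.82
position: [565.9, -259.4, 230.8]
ee_rot: [-0.517, 0.856, 0.0, -0.0]
contact_force: [-0.4, 0.3, 0.4]
gripper_width: 52.0
```

Call:
servo_tool:
  rows:
    - {"x":0,"y":0,"z":0,"turn":-6,"fingers":5.2}
    - {"x":0,"y":0,"z":0,"turn":-6,"fingers":5.2}
    - {"x":0,"y":0,"z":0,"turn":0,"fingers":5.2}
    - {"x":0,"y":0,"z":0,"turn":0,"fingers":5.2}

```text
clock: 2.15
position: [566.0, -259.5, 231.0]
ee_rot: [-0.601, 0.799, 0.0, -0.0]
contact_force: [-0.1, 0.4, -0.0]
gripper_width: 52.0
```

```bash
cat > w.py <<'E'
from bench import arm
from h import *
import sys
s=arm.read_state(); print(s['position'],s['joints'],s['gripper_width']); go(s,[574.8,-250.5,230],-16)
m=arm.camera_model("wrist")
im,d=arm.get_image("wrist"); cv2.imwrite(f"pics/{sys.argv[1]}.png",im[:,:,::-1])
im=im.astype(int);P=cloud(m,d);Z=P[...,2]
R,G,B=im[...,0],im[...,1],im[...,2]; red=(R>110)&(G<60)&(B<60)
near=(np.hypot(P[...,0]-536,P[...,1]+240)<110)
for nm,k in (("cap",red&near&(Z>130)),("body",near&~red&(Z>82)&(Z<97)),("bar",near&~red&(Z>125)&(Z<140)&(np.hypot(P[...,0]-575,P[...,1]+250)<50))):
    if k.sum()>10: print(nm,k.sum(),rect(P[k]),np.nanmedian(Z[k]))
E
python3 w.py w2
```

```text
[ 565.95229603 -259.52811811  230.96946544] [-1.70449548e-01  3.81250600e-01  1.76366009e-03 -1.18179820e-04
 -1.19197926e+00 -1.11448581e-01] 52.026172983848674
shift cm [-1.11 -0.6   0.1 ] tool_y yaw 163.8 tilt 0.04 ccw 0.2 -> turn -0.2
cap 360 (array([ 495.8, -233.5]), array([45.6, 49.3]), 52.5) 135.00197362351616
body 13564 (array([ 536.8, -242.5]), array([ 82.1, 147.4]), 74.4) 88.8613602718205
bar 2776 (array([ 575.4, -252.9]), array([75.7, 15.8]), 73.94) 130.924216191176
```

View pics/w2.png

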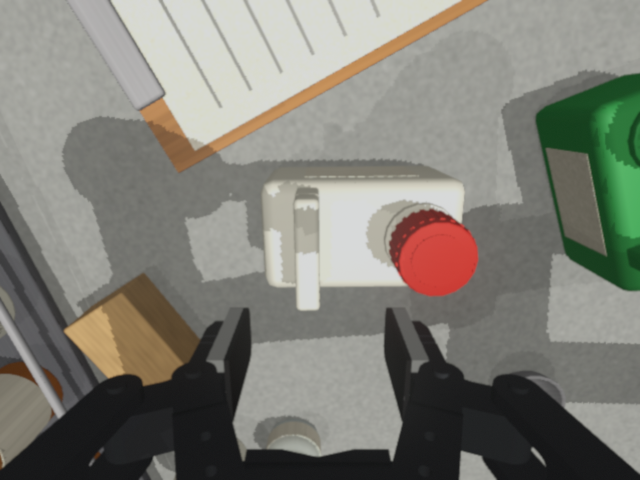

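Run:
```python
from bench import arm
from h import *
s=arm.read_state(); go(s,[575.3,-252.5,103],-16)
```

```text
shift cm [-0.93 -0.71 12.8 ] tool_y yaw 163.9 tilt 0.03 ccw 0.1 -> turn -0.1
```

Call:
servo_tool:
  rows:
    - {"x":-0.93,"y":-0.71,"z":0,"turn":0,"fingers":5.2}
    - {"x":0,"y":0,"z":2,"turn":0,"fingers":5.2}
    - {"x":0,"y":0,"z":2.5,"turn":0,"fingers":5.2}
    - {"x":0,"y":0,"z":2.5,"turn":0,"fingers":5.2}
    - {"x":0,"y":0,"z":2.5,"turn":0,"fingers":5.2}
    - {"x":0,"y":0,"z":2,"turn":0,"fingers":5.2}
    - {"x":0,"y":0,"z":1,"turn":0,"fingers":5.2}
    - {"x":0,"y":0,"z":0.3,"turn":0,"fingers":5.2}
    - {"x":0,"y":0,"z":0,"turn":0,"fingers":5.2}

```text
clock: 2.95
position: [575.8, -252.5, 102.9]
ee_rot: [-0.602, 0.799, 0.0, -0.0]
contact_force: [0.5, 0.7, 0.4]
gripper_width: 52.0
```

Call:
servo_tool:
  rows:
    - {"x":0,"y":0,"z":0,"turn":0,"fingers":0.5}
    - {"x":0,"y":0,"z":0,"turn":0,"fingers":0.5}
    - {"x":0,"y":0,"z":0,"turn":0,"fingers":0.5}
    - {"x":0,"y":0,"z":0,"turn":0,"fingers":0.5}
    - {"x":0,"y":0,"z":0,"turn":0,"fingers":0.5}
    - {"x":0,"y":0,"z":0,"turn":0,"fingers":0.5}
    - {"x":0,"y":0,"z":0,"turn":0,"fingers":0.5}
    - {"x":0,"y":0,"z":0,"turn":0,"fingers":0.5}

```text
clock: 3.62
position: [575.7, -252.6, 104.8]
ee_rot: [-0.602, 0.799, -0.001, 0.0]
contact_force: [-2.6, 3.0, 6.6]
gripper_width: 15.1
```

Run:
```python
from bench import arm
from h import *
s=arm.read_state(); print(s['position'],s['gripper_width'],s['contact_force'],s['wrist_torque'])
im,d=arm.get_image("side"); cv2.imwrite("pics/s1.png",im[80:300,250:550,::-1])
```

```text
[ 575.72727631 -252.60996559  104.75975346] 15.11893668520858 [-2.55361867  2.97165045  6.6008957 ] [ 0.54935055  0.64183049 -0.07535765]
```

View pics/s1.png

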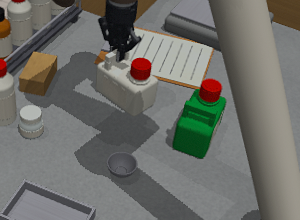

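Call:
servo_tool:
  rows:
    - {"x":0,"y":0,"z":-0.3,"turn":0,"fingers":0.5}
    - {"x":0,"y":0,"z":-0.5,"turn":0,"fingers":0.5}
    - {"x":0,"y":0,"z":-0.7,"turn":0,"fingers":0.5}
    - {"x":0,"y":0,"z":-1,"turn":0,"fingers":0.5}
    - {"x":0,"y":0,"z":-1,"turn":0,"fingers":0.5}
    - {"x":0,"y":0,"z":-1,"turn":0,"fingers":0.5}
    - {"x":0,"y":0,"z":-1,"turn":0,"fingers":0.5}
    - {"x":0,"y":0,"z":-1,"turn":0,"fingers":0.5}
    - {"x":0,"y":0,"z":-1,"turn":0,"fingers":0.5}
    - {"x":0,"y":0,"z":-1,"turn":0,"fingers":0.5}

```text
clock: 4.5
position: [575.5, -252.6, 189.5]
ee_rot: [-0.602, 0.799, -0.0, 0.0]
contact_force: [0.2, 0.3, -4.0]
gripper_width: 14.8
```

Run:
```python
from bench import arm
from h import *
s=arm.read_state(); print(s['position'],s['gripper_width'],s['contact_force'],s['wrist_torque'])
m=arm.camera_model("wrist")
im,d=arm.get_image("wrist"); cv2.imwrite("pics/w3.png",im[:,:,::-1])
P=cloud(m,d);Z=P[...,2]
k=(np.hypot(P[...,0]-536,P[...,1]+240)<100)&(Z>130)&(Z<185)&(im.min(2)>120)
k[300:]=0
q=P[k]; print(k.sum(),np.percentile(Z[k],[5,50,95]))
im,d=arm.get_image("side"); cv2.imwrite("pics/s2.png",im[60:300,250:570,::-1])
```

```text
[ 575.47309116 -252.55612187  189.52735297] 14.843095933591961 [ 0.20897691  0.2732823  -4.00169115] [-0.06534306 -0.17788175 -0.02075381]
25913 [166.32330137 173.49474067 180.26350895]
```

View pics/w3.png

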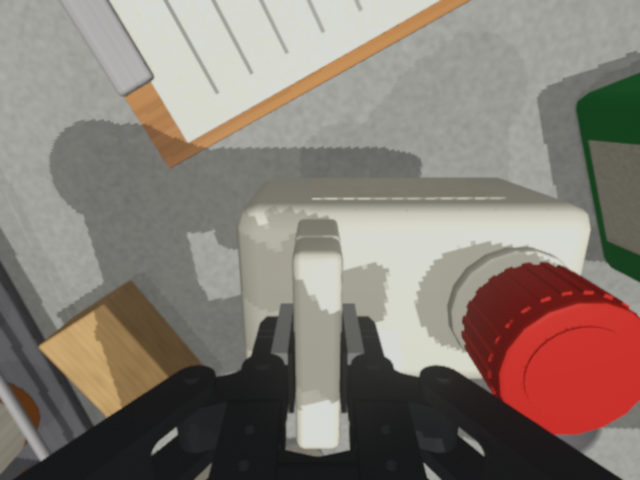

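View pics/s2.png

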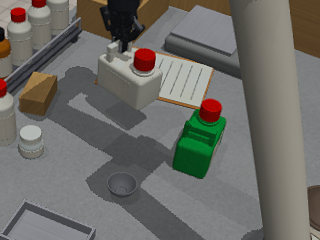

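```bash
cat > tilt.py <<'E'
from bench import arm
from h import *
s=arm.read_state(); m=arm.camera_model("wrist")
im,d=arm.get_image("wrist")
P=cloud(m,d);Z=P[...,2]
R=R_of(s['ee_rot']); Q=(P-np.array(s['position']))@R  # tool frame
# body top: rows 215..370, below the handle/cap
k=(im.min(2)>120)&(abs(Q[...,0])<45)&(abs(Q[...,1])<130)&(Q[...,2]>0)&(Q[...,2]<35); k[372:]=0;k[:205]=0;k[:,285:350]=0
q=Q[k]; A=np.c_[q[:,:2],np.ones(len(q))]
for i in range(4):
    c,*_=np.linalg.lstsq(A,q[:,2],rcond=None); r=abs(A@c-q[:,2]); g=r<3; A=A[g];q=q[g]
print(len(q),"slope x,y (rad)",np.round(c,4),"extent y",np.percentile(q[:,1],[1,99]),"x",np.percentile(q[:,0],[1,99]))
E
python3 tilt.py
```

```text
25292 slope x,y (rad) [ 2.07000e-02 -4.10000e-03  1.58967e+01] extent y [-31.45145133 107.87907575] x [-31.29607073  39.74204424]
```

Run:
```python
from bench import arm
from h import *
s=arm.read_state(); go(s,[523.4,203.2,189.5],6.4)
```

```text
shift cm [-4.237e+01  1.763e+01 -2.000e-02] tool_y yaw 164.0 tilt 0.15 ccw 22.4 -> turn -22.4
```

Call:
servo_tool:
  rows:
    - {"x":-1,"y":0.4,"z":0,"turn":0,"fingers":0.5}
    - {"x":-2,"y":0.85,"z":0,"turn":0,"fingers":0.5}
    - {"x":-2.8,"y":1.165,"z":0,"turn":0,"fingers":0.5}
    - {"x":-2.8,"y":1.165,"z":0,"turn":0,"fingers":0.5}
    - {"x":-2.8,"y":1.165,"z":0,"turn":0,"fingers":0.5}
    - {"x":-2.8,"y":1.165,"z":0,"turn":0,"fingers":0.5}
    - {"x":-2.8,"y":1.165,"z":0,"turn":0,"fingers":0.5}
    - {"x":-2.8,"y":1.165,"z":0,"turn":0,"fingers":0.5}
    - {"x":-2.8,"y":1.165,"z":0,"turn":0,"fingers":0.5}
    - {"x":-2.8,"y":1.165,"z":0,"turn":0,"fingers":0.5}

```text
clock: 5.48
position: [542.6, 22.4, 187.6]
ee_rot: [-0.602, 0.799, 0.0, -0.001]
contact_force: [1.1, 0.7, -4.4]
gripper_width: 14.8
```

Call:
servo_tool:
  rows:
    - {"x":-2.8,"y":1.165,"z":0,"turn":0,"fingers":0.5}
    - {"x":-2.8,"y":1.165,"z":0,"turn":0,"fingers":0.5}
    - {"x":-2.8,"y":1.165,"z":0,"turn":0,"fingers":0.5}
    - {"x":-2.8,"y":1.165,"z":0,"turn":0,"fingers":0.5}
    - {"x":-2.8,"y":1.165,"z":0,"turn":0,"fingers":0.5}
    - {"x":-2,"y":0.85,"z":0,"turn":0,"fingers":0.5}
    - {"x":-1,"y":0.4,"z":0,"turn":0,"fingers":0.5}
    - {"x":0,"y":0,"z":0,"turn":-2.4,"fingers":0.5}
    - {"x":0,"y":0,"z":0,"turn":-4,"fingers":0.5}
    - {"x":0,"y":0,"z":0,"turn":-4,"fingers":0.5}

```text
clock: 6.32
position: [521.8, 203.6, 187.5]
ee_rot: [-0.673, 0.739, 0.0, -0.001]
contact_force: [-0.4, 0.5, -4.9]
gripper_width: 15.1
```

Call:
servo_tool:
  rows:
    - {"x":0,"y":0,"z":0,"turn":-4,"fingers":0.5}
    - {"x":0,"y":0,"z":0,"turn":-4,"fingers":0.5}
    - {"x":0,"y":0,"z":0,"turn":-3,"fingers":0.5}
    - {"x":0,"y":0,"z":0,"turn":-1,"fingers":0.5}
    - {"x":0,"y":0,"z":0,"turn":0,"fingers":0.5}
    - {"x":0,"y":0,"z":0,"turn":0,"fingers":0.5}

```text
clock: 6.82
position: [522.5, 203.4, 188.0]
ee_rot: [0.745, -0.667, -0.0, 0.0]
contact_force: [-0.0, 0.8, -3.7]
gripper_width: 15.1
```

```bash
python3 tilt.py
cat > look.py <<'E'
from bench import arm
from h import *
import sys
t=sys.argv[1]
s=arm.read_state(); print(s['position'],s['contact_force'],s['gripper_width']); go(s,[523.4,203.2,189.5],6.4)
for n in ["wrist","top"]:
    m=arm.camera_model(n); im,d=arm.get_image(n); cv2.imwrite(f"pics/{n}_{t}.png",im[:,:,::-1])
    P=cloud(m,d);Z=P[...,2]
    near=(abs(P[...,0]-484)<110)&(abs(P[...,1]-200)<85)
    if n=="top": 
        zt=s['position'][2]-16; k=near&(abs(Z-zt)<7)&(im.min(2)>90); print("body top",k.sum(),zt,rect(P[k]))
    w=near&(Z>26)&(Z<42); print(n,"walls",w.sum(),rect(P[w]) if w.sum()>20 else "")
    np.savez(f"{n}_{t}.npz",im=im,d=d,P=P)
E
python3 look.py c1
```

```text
25340 slope x,y (rad) [ 2.10000e-02 -4.70000e-03  1.59311e+01] extent y [-32.06660457 107.12597458] x [-30.86317222  40.15200341]
[522.53799592 203.45533005 188.05682118] [ 0.07172379  0.30672938 -4.53881762] 15.031810929115567
shift cm [ 0.03 -0.08 -0.14] tool_y yaw -173.7 tilt 0.04 ccw 0.1 -> turn -0.1
wrist walls 2634 (array([487.2, 161.2]), array([176. ,  31.2]), 6.5)
body top 1795 172.05682117888878 (array([484.4, 197.1]), array([148.9,  84.8]), 6.26)
top walls 516 (array([484.3, 199.2]), array([175.9, 111.6]), 6.4)
```

View pics/wrist_c1.png

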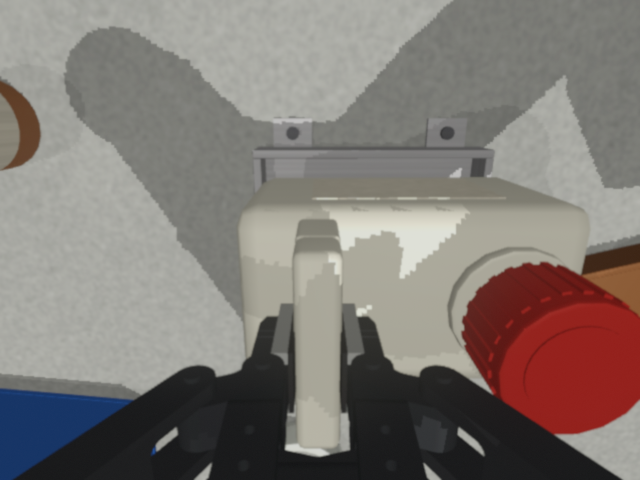

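View pics/top_c1.png

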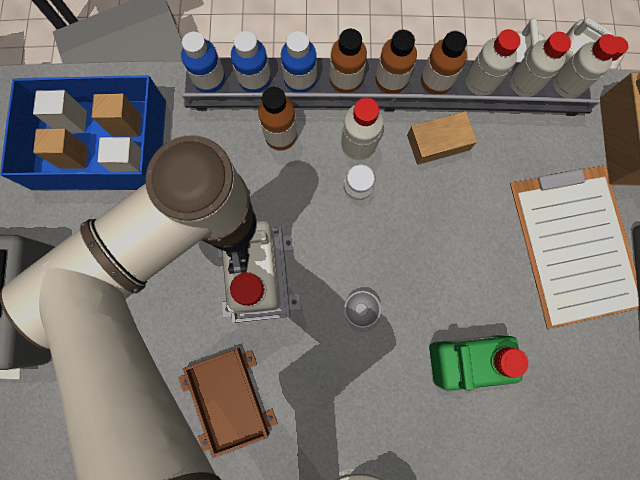

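Call:
servo_tool:
  rows:
    - {"x":-0.15,"y":-0.03,"z":0.3,"turn":0,"fingers":0.5}
    - {"x":0,"y":0,"z":0.8,"turn":0,"fingers":0.5}
    - {"x":0,"y":0,"z":1,"turn":0,"fingers":0.5}
    - {"x":0,"y":0,"z":1,"turn":0,"fingers":0.5}
    - {"x":0,"y":0,"z":0.8,"turn":0,"fingers":0.5}
    - {"x":0,"y":0,"z":0.4,"turn":0,"fingers":0.5}
    - {"x":0,"y":0,"z":0,"turn":0,"fingers":0.5}
    - {"x":0,"y":0,"z":0,"turn":0,"fingers":0.5}

```text
clock: 7.63
position: [523.0, 205.1, 145.0]
ee_rot: [0.746, -0.666, 0.0, 0.0]
contact_force: [0.3, 0.2, -5.2]
gripper_width: 15.1
```

```bash
python3 look.py c2
python3 - <<'E'
from h import *
P=np.load("wrist_c2.npz")['P']; Z=P[...,2]
c,s=np.cos(np.radians(6.4)),np.sin(np.radians(6.4))
C=np.array([483.6,198.7]); dx=P[...,0]-C[0];dy=P[...,1]-C[1]; u=dx*c+dy*s; v=-dx*s+dy*c
w=(Z>26)&(Z<38)&(abs(u)<110)&(v<-30)&(v>-75)
print("wall v hist",np.histogram(v[w],np.arange(-75,-29,2.5)))
k=w&(v<-46)&(v>-60);print("u ext",np.percentile(u[k],[0.5,1,99,99.5]),np.percentile(v[k],[2,50,98]),np.median(Z[k]))
E
```

```text
[522.98554278 205.07724054 145.00478862] [ 0.29110912  0.18360393 -5.16139458] 15.07781893150496
shift cm [ 0.19 -0.02 -4.45] tool_y yaw -173.6 tilt 0.04 ccw -0.0 -> turn 0.0
wrist walls 3511 (array([488.7, 155.7]), array([176.7,  31.8]), 10.48)
body top 1641 129.00478862068744 (array([485., 199.]), array([147.6,  85.1]), 6.73)
top walls 516 (array([484.8, 199.4]), array([176.9, 111.8]), 6.32)
wall v hist (array([   0,    0,    0,    0,    0,    0,    0,    0,  369, 1123, 1117,
        343,   92,   89,  102,   89,   53,   40]), array([-75. , -72.5, -70. , -67.5, -65. , -62.5, -60. , -57.5, -55. ,
       -52.5, -50. , -47.5, -45. , -42.5, -40. , -37.5, -35. , -32.5,
       -30. ]))
u ext [-86.96880166 -86.16261836  85.66109158  86.53216637] [-53.04873178 -50.33002227 -47.20485365] 30.981769289545866
```

View pics/wrist_c2.png

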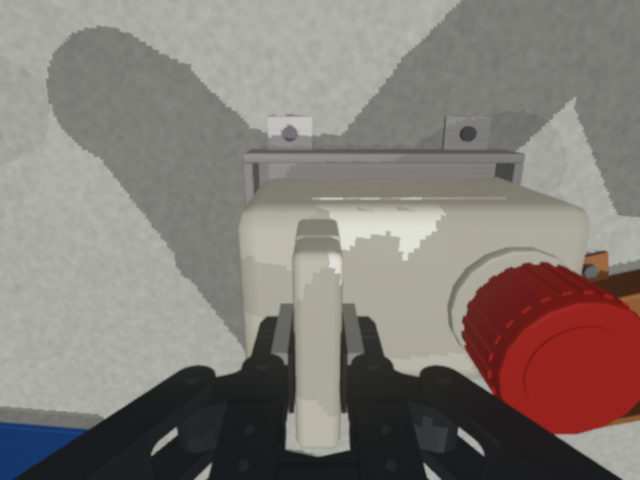

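Call:
servo_tool:
  rows:
    - {"x":-0.02,"y":0,"z":0.5,"turn":0,"fingers":0.5}
    - {"x":0,"y":0,"z":0.8,"turn":0,"fingers":0.5}
    - {"x":0,"y":0,"z":0.8,"turn":0,"fingers":0.5}
    - {"x":0,"y":0,"z":0.5,"turn":0,"fingers":0.5}
    - {"x":0,"y":0,"z":0.3,"turn":0,"fingers":0.5}
    - {"x":0,"y":0,"z":0.2,"turn":0,"fingers":0.5}
    - {"x":0,"y":0,"z":0.1,"turn":0,"fingers":0.5}
    - {"x":0,"y":0,"z":0,"turn":0,"fingers":0.5}

```text
clock: 8.4
position: [522.9, 205.3, 113.2]
ee_rot: [0.745, -0.667, 0.0, 0.0]
contact_force: [-0.1, 0.7, -4.1]
gripper_width: 14.6
```

Call:
servo_tool:
  rows:
    - {"x":0,"y":0,"z":0.15,"turn":0,"fingers":0.5}
    - {"x":0,"y":0,"z":0.15,"turn":0,"fingers":0.5}
    - {"x":0,"y":0,"z":0,"turn":0,"fingers":0.5}

```text
clock: 8.65
position: [522.8, 205.3, 110.2]
ee_rot: [0.745, -0.667, -0.0, 0.0]
contact_force: [0.4, -0.3, -4.8]
gripper_width: 15.2
```

Call:
servo_tool:
  rows:
    - {"x":0,"y":0,"z":0.1,"turn":0,"fingers":0.5}
    - {"x":0,"y":0,"z":0.1,"turn":0,"fingers":0.5}
    - {"x":0,"y":0,"z":0,"turn":0,"fingers":0.5}

```text
clock: 8.9
position: [523.1, 205.4, 109.8]
ee_rot: [0.746, -0.666, 0.0, -0.0]
contact_force: [-3.7, -0.5, 4.2]
gripper_width: 15.2
```

Call:
servo_tool:
  rows:
    - {"x":0,"y":0,"z":0,"turn":0,"fingers":2.5}
    - {"x":0,"y":0,"z":0,"turn":0,"fingers":4}
    - {"x":0,"y":0,"z":0,"turn":0,"fingers":4.6}
    - {"x":0,"y":0,"z":0,"turn":0,"fingers":4.6}
    - {"x":0,"y":0,"z":0,"turn":0,"fingers":4.6}

```text
clock: 9.32
position: [523.0, 205.4, 108.3]
ee_rot: [0.745, -0.667, 0.0, -0.0]
contact_force: [0.1, 0.4, -1.2]
gripper_width: 46.1
```

Call:
servo_tool:
  rows:
    - {"x":0,"y":0,"z":-0.5,"turn":0,"fingers":4.6}
    - {"x":0,"y":0,"z":-1.5,"turn":0,"fingers":4.6}
    - {"x":0,"y":0,"z":-2.5,"turn":0,"fingers":4.6}
    - {"x":0,"y":0,"z":-2.5,"turn":0,"fingers":4.6}
    - {"x":0,"y":0,"z":-2.5,"turn":0,"fingers":4.6}
    - {"x":0,"y":0,"z":-1,"turn":0,"fingers":4.6}
    - {"x":0,"y":0,"z":0,"turn":0,"fingers":4.6}

```text
clock: 9.9
position: [524.3, 206.2, 216.6]
ee_rot: [0.746, -0.666, 0.001, -0.003]
contact_force: [0.1, -0.5, -0.4]
gripper_width: 46.1
```

```bash
cat > look2.py <<'E'
from bench import arm
from h import *
import sys
t=sys.argv[1]
s=arm.read_state(); print(s['position'],s['contact_force'],s['gripper_width'])
for n in ["wrist","top"]:
    m=arm.camera_model(n); im,d=arm.get_image(n); cv2.imwrite(f"pics/{n}_{t}.png",im[:,:,::-1])
    P=cloud(m,d);Z=P[...,2]; I=im.astype(int); red=(I[...,0]>70)&(I[...,1]<45)&(I[...,2]<45)&(I[...,0]>2.2*I[...,1])
    near=(abs(P[...,0]-484)<110)&(abs(P[...,1]-200)<85)
    k=near&(abs(Z-95)<6)&(im.min(2)>90); print(n,"body top",k.sum(),rect(P[k]),np.median(Z[k]))
    w=near&(Z>26)&(Z<40)&(im.min(2)>50)
    if w.sum()>20: print(" walls",w.sum(),rect(P[w]))
    c=near&red&(Z>125)
    if c.sum()>20:
        zt=np.percentile(Z[c],90); tt=c&(Z>zt-4); print(" cap top",tt.sum(),np.round(cv2.minEnclosingCircle(P[tt][:,:2].astype(np.float32)),1) if 0 else cv2.minEnclosingCircle(P[tt][:,:2].astype(np.float32)),np.median(Z[tt]))
    h=near&~red&(Z>130)&(Z<143)&(im.min(2)>90)&(P[...,0]>505)
    if h.sum()>20: print(" bar",h.sum(),rect(P[h]),np.median(Z[h]))
E
python3 look2.py d1
```

```text
[524.26340761 206.18166307 216.56061857] [ 0.06721442 -0.51116066 -0.4184161 ] 46.12196848351424
wrist body top 15189 (array([484.8, 199.8]), array([145.5,  80.8]), 6.63) 93.86419095944609
 walls 3119 (array([483.1, 201. ]), array([175.7, 110.9]), 6.39)
 cap top 3238 ((443.25830078125, 195.38087463378906), 24.515949249267578) 143.07604300501163
 bar 3301 (array([524. , 205.3]), array([15.9, 76.3]), 6.89) 135.87675125908422
top body top 1817 (array([485.4, 199.1]), array([149.1,  82.5]), 5.96) 95.73827230885502
 walls 660 (array([484.8, 199.4]), array([176.8, 111.7]), 6.4)
 cap top 606 ((443.9432067871094, 193.921142578125), 24.655406951904297) 145.31826849841747
 bar 204 (array([527.8, 186.2]), array([15.5, 40.9]), 6.24) 138.18236840055
```

View pics/wrist_d1.png

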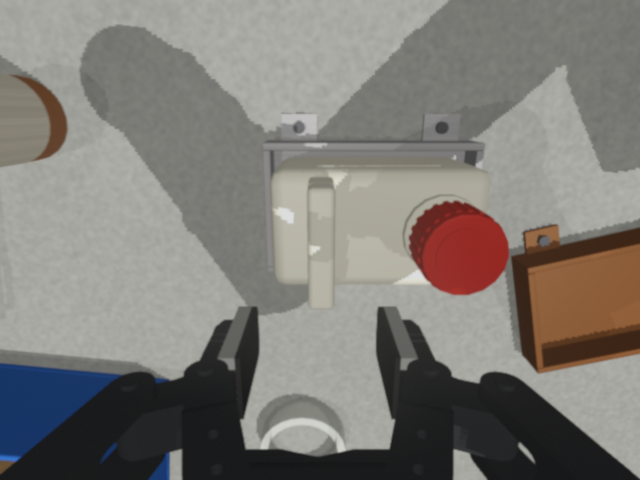

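View pics/top_d1.png

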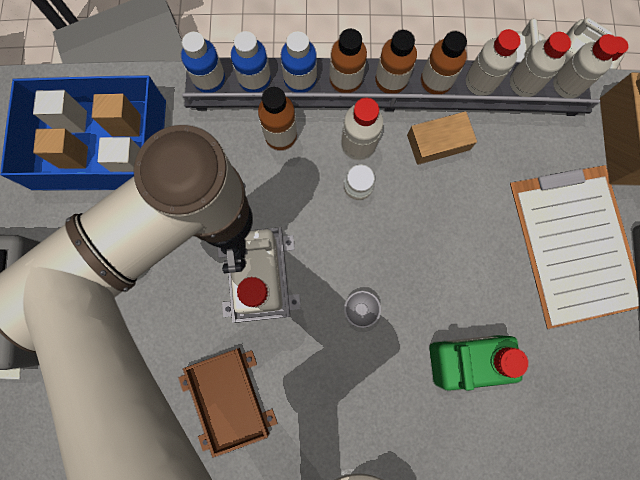

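Run:
```python
from bench import arm
from h import *
s=arm.read_state(); print(s['joints']);go(s,[442.9,195.4,200])
```

```text
[ 6.62647542e-01  2.91428369e-01 -1.79121145e-01 -9.06054257e-04
 -1.10104905e+00 -5.50964249e-01]
shift cm [0.09 8.   1.27] tool_y yaw -173.6 tilt 0.07
```

Call:
servo_tool:
  rows:
    - {"x":0.09,"y":1.5,"z":0,"turn":0,"fingers":7.2}
    - {"x":0,"y":2.5,"z":0,"turn":0,"fingers":7.2}
    - {"x":0,"y":2.5,"z":0,"turn":0,"fingers":7.2}
    - {"x":0,"y":1.5,"z":0,"turn":0,"fingers":7.2}
    - {"x":0,"y":0,"z":0,"turn":-6,"fingers":7.2}
    - {"x":0,"y":0,"z":0,"turn":-6,"fingers":7.2}
    - {"x":0,"y":0,"z":0,"turn":-6,"fingers":7.2}
    - {"x":0,"y":0,"z":0,"turn":-6,"fingers":7.2}
    - {"x":0,"y":0,"z":0,"turn":-6,"fingers":7.2}
    - {"x":0,"y":0,"z":0,"turn":-6,"fingers":7.2}

```text
clock: 10.83
position: [442.4, 194.8, 211.1]
ee_rot: [0.916, -0.401, -0.001, 0.002]
contact_force: [0.2, 0.4, 0.1]
gripper_width: 72.2
```

Call:
servo_tool:
  rows:
    - {"x":0,"y":0,"z":0,"turn":-6,"fingers":7.2}
    - {"x":0,"y":0,"z":0,"turn":-6,"fingers":7.2}
    - {"x":0,"y":0,"z":0,"turn":-6,"fingers":7.2}
    - {"x":0,"y":0,"z":0,"turn":-6,"fingers":7.2}
    - {"x":0,"y":0,"z":0,"turn":0,"fingers":7.2}
    - {"x":0,"y":0,"z":0,"turn":0,"fingers":7.2}

```text
clock: 11.33
position: [442.8, 195.0, 211.7]
ee_rot: [0.979, -0.206, -0.001, 0.001]
contact_force: [0.2, 0.4, 0.3]
gripper_width: 71.7
```

```bash
python3 look2.py e1;python3 - <<'E'
from bench import arm
from h import *
s=arm.read_state(); print(s['joints'],s['wrist_torque']);go(s,[442.9,195.4,102])
E
```

```text
[442.7553085  195.02022211 211.72077841] [0.18031325 0.39969391 0.32186614] 71.6633981269251
wrist body top 17754 (array([485. , 200.6]), array([145.6,  81.8]), 6.85) 93.8489278447519
 walls 2536 (array([483.2, 201.3]), array([176.5, 111.4]), 6.48)
 cap top 213 ((443.6212463378906, 195.11424255371094), 24.153493881225586) 142.84815401988425
 bar 4543 (array([524.2, 205.6]), array([16.2, 76.3]), 6.48) 135.9055908352112
top body top 1170 (array([486.7, 194.9]), array([149.7,  77.9]), 3.08) 95.71226167663036
 walls 566 (array([484.7, 199.5]), array([176.8, 112. ]), 6.36)
 cap top 20 ((419.9534912109375, 188.97601318359375), 13.265373229980469) 144.8121795820722
 bar 213 (array([527.4, 189.2]), array([15.8, 46.8]), 6.91) 137.9633153295424
[ 7.51250785e-01  1.61344280e-01 -3.54452488e-01 -2.26926987e-04
 -1.05689314e+00  4.05602257e-01] [ 0.03591018 -0.0105748   0.00237556]
shift cm [-1.000e-02 -2.000e-02  1.104e+01] tool_y yaw -113.7 tilt 0.11
```

View pics/wrist_e1.png

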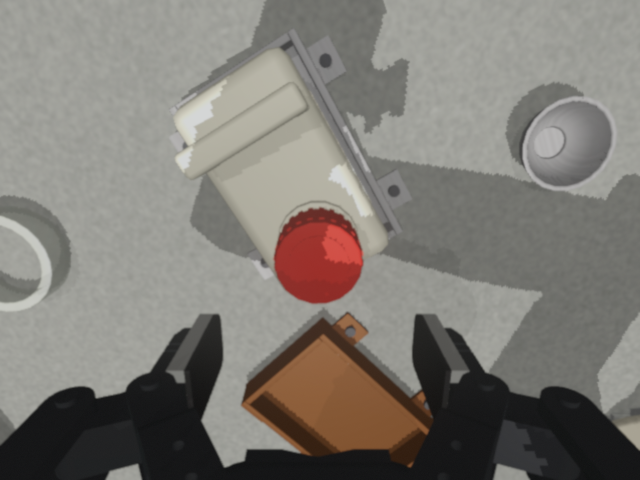

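Call:
servo_tool:
  rows:
    - {"x":-0.03,"y":0,"z":1,"turn":0,"fingers":7.2}
    - {"x":0,"y":0,"z":2,"turn":0,"fingers":7.2}
    - {"x":0,"y":0,"z":2,"turn":0,"fingers":7.2}
    - {"x":0,"y":0,"z":2,"turn":0,"fingers":7.2}
    - {"x":0,"y":0,"z":2,"turn":0,"fingers":7.2}
    - {"x":0,"y":0,"z":1.2,"turn":0,"fingers":7.2}
    - {"x":0,"y":0,"z":0.6,"turn":0,"fingers":7.2}
    - {"x":0,"y":0,"z":0.2,"turn":0,"fingers":7.2}
    - {"x":0,"y":0,"z":0,"turn":0,"fingers":7.2}

```text
clock: 12.18
position: [443.3, 195.6, 103.2]
ee_rot: [0.979, -0.205, -0.0, 0.0]
contact_force: [1.0, 0.3, -0.0]
gripper_width: 71.8
```

Call:
servo_tool:
  rows:
    - {"x":0,"y":0,"z":0,"turn":0,"fingers":4}
    - {"x":0,"y":0,"z":0,"turn":0,"fingers":4}
    - {"x":0,"y":0,"z":0,"turn":0,"fingers":4}
    - {"x":0,"y":0,"z":0,"turn":0,"fingers":4}
    - {"x":0,"y":0,"z":0,"turn":0,"fingers":4}
    - {"x":0,"y":0,"z":0,"turn":0,"fingers":4}

```text
clock: 12.68
position: [443.4, 195.4, 104.0]
ee_rot: [0.979, -0.204, 0.0, 0.0]
contact_force: [-0.0, -3.5, 6.4]
gripper_width: 49.1
```

```bash
cat > st.py <<'E'
from bench import arm
from h import *
s=arm.read_state(); R=R_of(s['ee_rot']); print(round(s['clock'],2),np.round(s['position'],1),"F",np.round(s['contact_force'],1),"M",np.round(s['wrist_torque'],3),"w",round(s['gripper_width'],1),"j6",round(s['joints'][5],3),"yaw",round(np.degrees(np.arctan2(R[1,1],R[0,1])),1),"e6",round(s['joint_efforts'][5],3))
E
python3 st.py
```

```text
12.68 [443.4 195.4 104. ] F [-0.  -3.5  6.4] M [-1.039  0.194 -0.049] w 49.1 j6 0.407 yaw -113.6 e6 0.032
```

Call:
servo_tool:
  rows:
    - {"x":0,"y":0,"z":0.01,"turn":4,"fingers":4}
    - {"x":0,"y":0,"z":0.013,"turn":5,"fingers":4}
    - {"x":0,"y":0,"z":0.013,"turn":5,"fingers":4}
    - {"x":0,"y":0,"z":0.013,"turn":5,"fingers":4}
    - {"x":0,"y":0,"z":0.013,"turn":5,"fingers":4}
    - {"x":0,"y":0,"z":0.013,"turn":5,"fingers":4}
    - {"x":0,"y":0,"z":0.013,"turn":5,"fingers":4}
    - {"x":0,"y":0,"z":0.013,"turn":5,"fingers":4}

```text
clock: 13.35
position: [442.7, 194.7, 103.0]
ee_rot: [0.853, -0.521, 0.0, 0.001]
contact_force: [-3.1, -3.9, 8.1]
gripper_width: 48.9
```

```bash
python3 st.py
```

```text
13.35 [442.7 194.7 103. ] F [-3.1 -3.9  8.1] M [-1.321  0.703  0.053] w 48.9 j6 -0.278 yaw -152.8 e6 0.624
```

Call:
servo_tool:
  rows:
    - {"x":0,"y":0,"z":0.013,"turn":5,"fingers":4}
    - {"x":0,"y":0,"z":0.013,"turn":5,"fingers":4}
    - {"x":0,"y":0,"z":0.013,"turn":5,"fingers":4}
    - {"x":0,"y":0,"z":0.013,"turn":5,"fingers":4}

```text
clock: 13.68
position: [442.3, 194.4, 102.3]
ee_rot: [0.75, -0.662, 0.0, 0.001]
contact_force: [-4.5, -5.4, 8.7]
gripper_width: 48.7
```

```bash
python3 st.py
```

```text
13.68 [442.3 194.4 102.3] F [-4.5 -5.4  8.7] M [-1.39   0.935  0.034] w 48.7 j6 -0.627 yaw -172.8 e6 0.626
```

Call:
servo_tool:
  rows:
    - {"x":0,"y":0,"z":0.01,"turn":4,"fingers":4}
    - {"x":0,"y":0,"z":0.01,"turn":4,"fingers":4}

```text
clock: 13.85
position: [442.1, 194.3, 102.1]
ee_rot: [-0.702, 0.712, -0.0, -0.002]
contact_force: [-4.2, -3.6, 9.1]
gripper_width: 48.8
```

```bash
python3 st.py
```

```text
13.85 [442.1 194.3 102.1] F [-4.2 -3.6  9.1] M [-1.364  1.053  0.082] w 48.8 j6 -0.766 yaw 179.2 e6 0.482
```

Call:
servo_tool:
  rows:
    - {"x":0,"y":0,"z":0.012,"turn":4,"fingers":4}
    - {"x":0,"y":0,"z":0.012,"turn":4,"fingers":4}
    - {"x":0,"y":0,"z":0,"turn":0,"fingers":4}

```text
clock: 14.1
position: [441.9, 194.2, 101.8]
ee_rot: [-0.651, 0.759, -0.0, -0.002]
contact_force: [-4.4, -5.1, 8.4]
gripper_width: 48.9
```

```bash
python3 st.py
```

```text
14.1 [441.9 194.2 101.8] F [-4.4 -5.1  8.4] M [-1.388  1.18  -0.112] w 48.9 j6 -0.904 yaw 171.2 e6 -0.27
```

Call:
servo_tool:
  rows:
    - {"x":0,"y":0,"z":0.012,"turn":4,"fingers":4}
    - {"x":0,"y":0,"z":0.012,"turn":4,"fingers":4}
    - {"x":0,"y":0,"z":0,"turn":0,"fingers":4}

```text
clock: 14.35
position: [441.7, 194.2, 101.5]
ee_rot: [-0.597, 0.803, -0.0, -0.002]
contact_force: [-5.3, -4.8, 9.9]
gripper_width: 49.3
```

```bash
python3 st.py
```

```text
14.35 [441.7 194.2 101.5] F [-5.3 -4.8  9.9] M [-1.285  1.307 -0.044] w 49.3 j6 -1.044 yaw 163.2 e6 -0.268
```

Call:
servo_tool:
  rows:
    - {"x":0,"y":0,"z":0.012,"turn":4,"fingers":4}
    - {"x":0,"y":0,"z":0.012,"turn":4,"fingers":4}

```text
clock: 14.52
position: [441.5, 194.2, 101.3]
ee_rot: [-0.539, 0.842, -0.0, -0.002]
contact_force: [-6.3, -3.9, 10.8]
gripper_width: 49.1
```

```bash
python3 st.py
```

```text
14.52 [441.5 194.2 101.3] F [-6.3 -3.9 10.8] M [-1.072  1.705  0.068] w 49.1 j6 -1.184 yaw 155.2 e6 0.522
```

Call:
servo_tool:
  rows:
    - {"x":0,"y":0,"z":0.012,"turn":4,"fingers":4}
    - {"x":0,"y":0,"z":0.012,"turn":4,"fingers":4}

```text
clock: 14.68
position: [441.3, 194.3, 101.1]
ee_rot: [-0.479, 0.878, -0.0, -0.002]
contact_force: [-6.6, -4.0, 10.4]
gripper_width: 49.2
```

```bash
python3 st.py
```

```text
14.68 [441.3 194.3 101.1] F [-6.6 -4.  10.4] M [-0.857  1.968  0.034] w 49.2 j6 -1.324 yaw 147.2 e6 0.493
```

Call:
servo_tool:
  rows:
    - {"x":0,"y":0,"z":0.012,"turn":4,"fingers":4}
    - {"x":0,"y":0,"z":0.012,"turn":4,"fingers":4}

```text
clock: 14.85
position: [443.3, 196.3, 101.4]
ee_rot: [-0.417, 0.909, 0.0, 0.001]
contact_force: [-1.7, 1.6, 5.1]
gripper_width: 48.8
```

```bash
python3 st.py
```

```text
14.85 [443.3 196.3 101.4] F [-1.7  1.6  5.1] M [0.35  0.31  0.259] w 48.8 j6 -1.463 yaw 139.3 e6 0.281
```

Call:
servo_tool:
  rows:
    - {"x":0,"y":0,"z":0.005,"turn":2,"fingers":4}
    - {"x":0,"y":0,"z":0.005,"turn":2,"fingers":4}

```text
clock: 15.02
position: [443.5, 196.6, 101.2]
ee_rot: [-0.386, 0.922, 0.0, 0.001]
contact_force: [-3.2, 0.3, 6.6]
gripper_width: 48.9
```

```bash
python3 st.py
```

```text
15.02 [443.5 196.6 101.2] F [-3.2  0.3  6.6] M [0.124 0.91  0.361] w 48.9 j6 -1.531 yaw 135.4 e6 -0.111
```

Call:
servo_tool:
  rows:
    - {"x":0,"y":0,"z":0.005,"turn":2,"fingers":4}
    - {"x":0,"y":0,"z":0.005,"turn":2,"fingers":4}

```text
clock: 15.18
position: [443.5, 196.7, 101.2]
ee_rot: [-0.354, 0.935, 0.0, 0.001]
contact_force: [-3.9, 1.3, 8.1]
gripper_width: 48.9
```

```bash
python3 st.py
```

```text
15.18 [443.5 196.7 101.2] F [-3.9  1.3  8.1] M [0.246 1.123 0.436] w 48.9 j6 -1.6 yaw 131.4 e6 -0.174
```

Call:
servo_tool:
  rows:
    - {"x":0,"y":0,"z":0,"turn":2,"fingers":4}
    - {"x":0,"y":0,"z":0,"turn":2,"fingers":4}

```text
clock: 15.35
position: [443.4, 196.7, 101.2]
ee_rot: [-0.321, 0.947, 0.001, 0.001]
contact_force: [-4.8, 1.3, 7.9]
gripper_width: 48.7
```

```bash
python3 st.py
```

```text
15.35 [443.4 196.7 101.2] F [-4.8  1.3  7.9] M [0.293 1.147 0.513] w 48.7 j6 -1.67 yaw 127.5 e6 -0.254
```

Call:
servo_tool:
  rows:
    - {"x":0,"y":0,"z":0,"turn":2,"fingers":4}
    - {"x":0,"y":0,"z":0,"turn":2,"fingers":4}

```text
clock: 15.52
position: [443.4, 196.8, 101.2]
ee_rot: [-0.288, 0.958, 0.001, 0.001]
contact_force: [-3.6, 1.8, 7.0]
gripper_width: 49.1
```

```bash
python3 st.py
```

```text
15.52 [443.4 196.8 101.2] F [-3.6  1.8  7. ] M [0.383 1.255 0.631] w 49.1 j6 -1.739 yaw 123.5 e6 -0.333
```

Call:
servo_tool:
  rows:
    - {"x":0,"y":0,"z":0,"turn":0,"fingers":4}
    - {"x":0,"y":0,"z":0,"turn":0,"fingers":4}
    - {"x":0,"y":0,"z":0,"turn":0,"fingers":4}
    - {"x":0,"y":0,"z":0,"turn":0,"fingers":4}

```text
clock: 15.85
position: [443.3, 196.8, 101.2]
ee_rot: [-0.289, 0.957, 0.001, 0.001]
contact_force: [-4.6, 0.9, 8.8]
gripper_width: 49.1
```

```bash
python3 st.py
```

```text
15.85 [443.3 196.8 101.2] F [-4.6  0.9  8.8] M [0.333 1.165 0.466] w 49.1 j6 -1.738 yaw 123.6 e6 -0.465
```

Call:
servo_tool:
  rows:
    - {"x":0,"y":0,"z":0,"turn":0,"fingers":5.3}
    - {"x":0,"y":0,"z":0,"turn":0,"fingers":6.2}
    - {"x":0,"y":0,"z":0,"turn":0,"fingers":7.2}
    - {"x":0,"y":0,"z":0,"turn":0,"fingers":7.2}
    - {"x":0,"y":0,"z":0,"turn":0,"fingers":7.2}

```text
clock: 16.27
position: [443.2, 195.6, 100.0]
ee_rot: [-0.287, 0.958, 0.0, -0.0]
contact_force: [0.3, 0.1, 0.2]
gripper_width: 72.1
```

Call:
servo_tool:
  rows:
    - {"x":0,"y":0,"z":-0.5,"turn":0,"fingers":7.2}
    - {"x":0,"y":0,"z":-1.5,"turn":0,"fingers":7.2}
    - {"x":0,"y":0,"z":-2.5,"turn":0,"fingers":7.2}
    - {"x":0,"y":0,"z":-2.5,"turn":0,"fingers":7.2}
    - {"x":0,"y":0,"z":-2.5,"turn":0,"fingers":7.2}
    - {"x":0,"y":0,"z":-1.5,"turn":0,"fingers":7.2}
    - {"x":0,"y":0,"z":0,"turn":0,"fingers":7.2}
    - {"x":0,"y":0,"z":0,"turn":0,"fingers":7.2}

```text
clock: 16.93
position: [443.3, 195.8, 211.0]
ee_rot: [-0.287, 0.958, 0.001, 0.001]
contact_force: [-0.7, -0.6, -2.2]
gripper_width: 71.9
```

```bash
python3 look2.py f1; python3 st.py
```

```text
[443.30631083 195.82411893 210.98402887] [-0.65691938 -0.55828155 -2.15833197] 71.9236025712323
wrist body top 11469 (array([474.1, 200.3]), array([121.6,  81.5]), 2.5) 93.90130913082481
 walls 3059 (array([482.4, 201.4]), array([175.6, 111.1]), 6.44)
 cap top 195 ((431.821533203125, 193.90025329589844), 19.714950561523438) 137.85800749751473
 bar 2343 (array([526.3, 209.2]), array([16.9, 63.7]), 2.41) 135.79494126762754
top body top 982 (array([489.5, 196.6]), array([148.9,  77.8]), 3.45) 95.43511134283898
 walls 535 (array([484.8, 199.3]), array([176.7, 111.6]), 6.37)
 cap top 75 ((435.7792053222656, 180.54136657714844), 22.523706436157227) 143.0166476558993
 bar 243 (array([529.6, 189.9]), array([15.9, 54.6]), 3.08) 138.18874752967395
17.03 [442.5 195.2 209.2] F [-0.4  0.7  0.7] M [ 0.037 -0.017 -0.022] w 72.3 j6 -1.74 yaw 123.4 e6 -0.0
```

View pics/wrist_f1.png

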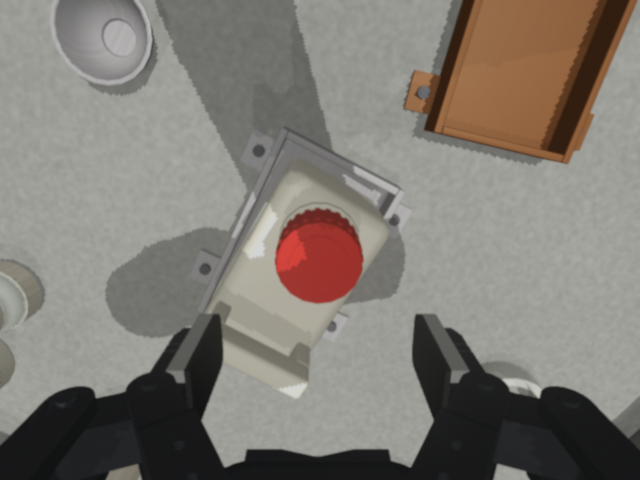

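View pics/top_f1.png

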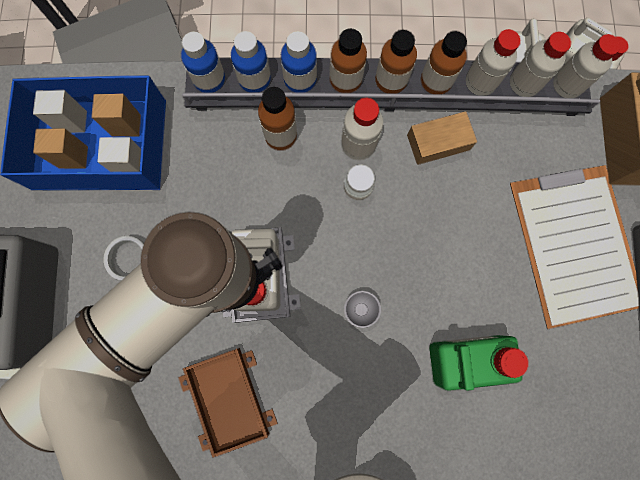

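Run:
```python
from h import *
from bench import arm
for n,t in (("wrist","d1"),("wrist","f1")):
    if t=="d1":
        im,d=None,None
        import cv2
    continue
s=arm.read_state(); m=arm.camera_model("wrist"); im,d=arm.get_image("wrist"); P=cloud(m,d); I=im.astype(int)
red=(I[...,0]>70)&(I[...,0]>2*I[...,1])&(I[...,0]>2*I[...,2])&(np.hypot(P[...,0]-443,P[...,1]-195)<40)
Z=P[...,2]; print(np.percentile(Z[red],[2,25,50,75,98]))
t=red&(Z>136.5); print(t.sum(),cv2.minEnclosingCircle(P[t][:,:2].astype(np.float32)),np.median(Z[t]))
```

```text
[119.40044196 139.66948893 140.32894869 140.89306893 141.91988106]
5589 ((444.53521728515625, 198.6487579345703), 24.738386154174805) 140.4641521847809
```

```bash
python3 -c "
from bench import arm
print(arm.job_done())"; python3 st.py
```

```text
the job is handed in; nothing more can be done
None
the job is handed in; nothing more can be done
```

The white canister stands in the steel cradle with its cap screwed down snug. I let go of it and handed the job in at about 17 s; no verdict was reported.

- **Placing:** I carried it level by the handle, and its weight showed as about 4–5 N. After release the wrist and top cameras put it within about 2 mm of the cradle's centre. The body top was at 94–96 mm, where 95 is expected when seated.
- **Cap:** I gripped it once and turned it about 123° clockwise. It turned freely for about 100°. Then the torque rose steadily from 0.26 to 0.63 N m over about 16°, matching the liner's stiffness at roughly 0.3 rad. I stopped there.
- **Last checks:**
  - The cap top had dropped about 2.7 mm, or about 1.8 rad of thread, which fits the angle turned.
  - The body top height was unchanged, so the canister is not riding on a wall. The screwing turned it about 3–4° in the cradle and shifted it about 3 mm in x, inside the 14 mm allowed.
  - The other stock looks unmoved in the top picture.
- **Disagreements:**
  - The torque held after the pause was 0.47 N m, a bit above the 0.33 expected at 0.3 rad. The liner may therefore have reached up to about 0.42 rad, still below the 0.7 limit.
  - The cap height read about 0.4 mm above its nominal home height, which is within depth noise.
  - The gripper hid part of the canister in the last pictures, so its final centre is only approximate.

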